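Square a notched drawer divider in a fence corner and gauge its notch

ROBOT

A 6-joint arm with a two-finger parallel gripper is mounted at the origin on a cart in front of the work surface, level with it; the furniture and walls round the work are solid. World frame = base frame: x ahead of the robot, y to its left, z up, the work surface at z = 0. Lengths are in mm, angles in rad, forces in N, time in s.
With the tool pointing down it reaches from about 350 to 875 mm from the base axis. Payload 4.2 kg.
Tool frame: the origin (TCP) lies between the finger pads; the fingertips stand 25 mm ahead of it and the grasp point (between the pads) lies 6 mm ahead of it; z points along the fingers, y is the line along which they close (so a half turn about z gives the same grasp; the last joint's range is limited). The gripper opens to 85 mm and grips with 20 to 120 N. Pads are 22 mm wide; open, the fingers measure 114 mm over their backs; the gripper's body (76 mm by 85 mm) begins 54 mm behind the grasp point. The pads swing forward as they close: fully open they stand 13 mm farther back than shut.
Start: joints at [1.373, 0.385, 0.008, 0, -1.194, -0.259], TCP at [275.64, 560.912, 256.312] pointing down, gripper open.
Joint ranges: [-3.14, 3.14], [-1.21, 2.06], [-1.07, 1.41], [-3.16, 2.05], [-2.99, -0.16], [-3.1, 3.1]. Speed limits (rad/s): [2.79, 2.79, 3.14, 3.14, 3.14, 3.14].

INTERFACE

Orientations are given as a unit quaternion [x, y, z, w].
In Python, from bench import arm gives the robot as it stands.
- The arm moves only by the shell command python3 -m pendant 'ROWS'. ROWS is JSON, a list of rows, each a list of 7 numbers: the shift along the tool's x, y, z in m, then the turn, a rotation vector about the tool's x, y, z in degrees, then the finger opening in m, from 0 to 0.0854. In form: [[x, y, z, wx, wy, wz, fingers], ...]. A call has 1 to 12 rows; each row shifts and turns the commanded pose from where the row before left it, along the tool's axes as they then stand; what a row does not reach is not made up. A row lasts 1/10 s, in which the tool goes at most 50 mm and 8.59 degrees, less where a joint would pass 70% of its speed; a pose out of reach is approached as far as the arm can. A call is refused whole if a number of a shift passes 0.05 or a number of a turn 8.59, either way. A call with a gripper value outside its range is refused whole. The fingers move at their own pace and stop on an object; the grip force is fixed at half the most. Time passes only in rows, so rows that do not move let the fingers close. It gives the time, the measured TCP pose, the force, the opening and the grip force at its end, in the units of the state.
- arm.read_state(): the state, without advancing time (a new reading comes with each control period).
- arm.get_image(name): name is "side" or "top"; returns a dict with "image" (480x640x3 uint8, red, green, blue), "fx", "fy", "cx", "cy" (pixels), "xyz" and "rotation" of the camera in the world. Camera axes: x right, y down, z forward; pixel columns grow to the right and rows downward; lengths in mm; the calibration is good to about 2 mm. A picture is of the moment at which its call begins. There is no depth.
- arm.job_done(): hands the job in; it is judged then, once.
The state is a dict: "clock": time; "joints": joint angles; "joint_vel": joint speeds; "joint_efforts": joint torques, N m; "position": TCP position; "ee_rot": TCP orientation; "contact_force": force on the tool from outside, world axes, zero at the start; "wrist_torque": the same for the moment, N m; "gripper_width": finger opening in mm; "grasp_force": force on a finger pad.
Only numpy, scipy, OpenCV 4.12 (cv2) and the standard library are available. Lean on these libraries where they do the work, as an engineer would, in place of code of your own. Each camera call takes 0.05 s, during which the arm holds its last target. There are 200 camera calls.

TASK

Put the pale notched wooden strip on the jig's bed with its notch up and the end nearer the notch towards the end stop, and push it square and flush into the corner, its long side against the back fence and that end against the stop. Then take the red-handled notch gauge from its rest and lower its blade through the fence's slot and the strip's notch, right down to the notch floor and reaching across both strip and fence, and leave it standing there with the strip still flush. Leave the other things on the worktop where they are.

Things in the scene. Friction and masses are not known exactly. Their poses are not given: they have to be found in the camera images.
- jig: Fixed wooden setting jig; origin at the centre of its underside, z up. Pale bed 170 (x) x 230 (y), its top 12 mm above the worktop. Dark back fence along the +x edge (far from the robot): x +67 to +85, full length. Dark end stop at the +y end (left): y +97 to +115, x -60 to +67. Both rise 40 mm above the bed. The -x and -y sides are open.
- jig_home (a point): Point on the bed's top (jig x +40, y +27, z +12 mm), axes as the jig: the strip's origin lies here, its axes parallel to the jig's, when it is fully home in the corner.
- fence_slot (a point): Upright slot cut through the back fence, 10 mm wide (y), open at the top, to let the gauge's blade through. Point at the middle of its floor: jig x +76, y +52, z +22 mm (10 mm above the bed); axes as the jig. Beware: wall cabinets overhang the back of the worktop, from about x 0.6 m on and 0.45 m up in the world frame.
- strip: Loose pale wooden drawer-divider strip, about 0.16 kg, 54 (x) x 140 (y) x 28 mm high, flat, notch up; origin at the centre of its underside. A notch 10 wide (y), 14 deep, crosses its whole width, centred 25 mm from the middle towards the +y end. When home, with the +y end at the end stop, the notch lines up with the fence's slot. The fence is higher than the strip.
- strip_notch (a point): Middle of the notch's floor (strip x 0, y +25, z +14 mm), axes as the strip.
- gauge: Loose steel notch gauge, 0.12 kg, upright in its rest; same when turned half round. Blade 100 long (x), 6 thick (y; lowest 9 mm: 4), z 0 to 44; red handle 56 (x) x 16 (y), z 44 to 74. Origin: middle of the blade's lower edge, z up. In place, the blade stands on the notch floor and spans strip and fence: origin about 9 mm from point strip_notch towards the fence.
- gauge_rest: Fixed grey plastic rest 116 (x) x 44 (y) x 26 mm high; a slot 104 x 9, its floor 6 mm above the worktop, holds the gauge. Origin at the centre of its underside; axes as the gauge's at the start. It stands on one side of the jig, the strip on the other; which is which changes.
- garlic_1: Bystander, loose: garlic bulb, about 53 mm across and 52 high; origin at the underside's centre. Leave it where it is.
- kitchen_timer: Bystander, loose: red and white round kitchen timer, 64 mm across, 46 high; origin at the underside's centre. Leave it where it is.
- tin_1: Bystander, loose: low food tin, 75 mm across, 58 high; origin at the underside's centre. Leave it where it is.
- mug_1: Bystander, loose: white mug with blue dots, 92 x 124 x 93 high with its handle; origin at the underside's centre. Leave it where it is.
- spice_jar_1: Bystander, loose: spice jar with a dark cap, 41 mm across, 105 high; origin at the underside's centre. Leave it where it is.
- mill_2: Bystander, loose: clear salt shaker with a grey top, 44 mm across, 90 high; origin at the underside's centre. Leave it where it is.
Things that resemble listed ones, but are neither listed nor needed, are in the scene too. Leave any turquoise look-alike of the strip alone.

How it is judged (in metres and radians):
On the way:
1. the strip is square and flush in the corner, the gauge not yet in the notch (x of strip in the frame of jig_home between -0.002 and 0.002 m and y of strip in the frame of jig_home between -0.002 and 0.002 m and z of strip in the frame of jig_home between -0.003 and 0.003 m and angle between the y axis of strip and the y axis of jig, either way round below 0.02 rad and angle between strip's own z axis and vertical below 0.05 rad and distance between gauge and strip_notch above 0.04 m), for 0.2 s.
At the end, for the whole second after the job is handed in: Strip on the bed within 2 mm of home in the corner (3 mm in height) and 0.02 rad of square; gauge in its notch: edge within 3 mm of the floor, 4.5 mm of the notch line, 12 mm of spanning strip and fence evenly, 0.1 rad of the jig x axis, upright within 0.15 rad; both at rest (x of strip in the frame of jig_home between -0.002 and 0.002 m and y of strip in the frame of jig_home between -0.002 and 0.002 m and z of strip in the frame of jig_home between -0.003 and 0.003 m and angle between the y axis of strip and the y axis of jig, either way round below 0.02 rad and angle between strip's own z axis and vertical below 0.05 rad and x of gauge in the frame of strip_notch between -0.003 and 0.021 m and y of gauge in the frame of strip_notch between -0.0045 and 0.0045 m and z of gauge in the frame of strip_notch between -0.003 and 0.003 m and angle between the x axis of gauge and the x axis of jig, either way round below 0.1 rad and angle between gauge's own z axis and vertical below 0.15 rad and linear speed of each of strip, gauge below 0.01 m/s); the robot touches nothing.
It fails at once if a bystander (garlic, timer, tin, mug, spice jar or salt shaker) is moved more than 20 mm (distance of any of garlic_1, kitchen_timer, tin_1, mug_1, spice_jar_1, mill_2 from where it was at the start of the episode above 0.02 m).
It also fails if it takes over 72 s, if anything falls off the work surface, if the arm or the gripper's body presses on something with over 40 N, if the wrist force passes 120 N, or if a joint passes its speed limit or range.

## Working session

There is one attempt and no reset: what is moved stays moved. The work goes in short steps, Python scripts to look and compute and a shell command to move; the robot and the scene stay as the last step left them, time stands still between calls to the robot, and variables do not carry over. Pictures are saved under pics/ and viewed, at most 10 in all, crops included, and the job is handed in when it is done.

```bash
mkdir -p pics; ls; python3 - <<'E'
from bench import arm
import cv2
for n in ("top","side"):
    d=arm.get_image(n); cv2.imwrite(f"pics/{n}0.png",d["image"][:,:,::-1])
    print(n,{k:v for k,v in d.items() if k!="image"})
print(arm.read_state())
E
```

```text
pics
top {'fx': 525.4154950822555, 'fy': 525.4154950822555, 'cx': 324.1581926579536, 'cy': 240.8249216042245, 'xyz': array([ -35.96018527, -269.40284193, 1525.74595929]), 'rotation': array([ 0.78208686, -0.59152546,  0.11822895, -0.15639591])}
side {'fx': 546.9058883597617, 'fy': 546.9058883597617, 'cx': 311.5810932636007, 'cy': 240.7931974108653, 'xyz': array([ -219.74084129, -1239.6963139 ,   949.54334378]), 'rotation': array([ 0.84112098, -0.2519982 ,  0.15046338, -0.45428315])}
{'clock': 0.1, 'joints': array([ 1.37260302e+00,  3.85452416e-01,  6.82247004e-03, -4.13951140e-04,
       -1.19398690e+00, -2.58567102e-01]), 'joint_vel': array([-0.00114164, -0.00102238,  0.0042004 ,  0.0029307 ,  0.00049427,
        0.00112284]), 'joint_efforts': array([-5.17190547e-04, -3.93317664e+01,  1.88931352e+01,  4.19792667e+00,
       -2.55170911e-03,  5.93693500e-06]), 'position': array([275.45484976, 560.5304176 , 255.3739651 ]), 'ee_rot': array([ 9.74016689e-01, -2.26474336e-01, -1.64824105e-04,  9.15650153e-04]), 'contact_force': array([-0.08912067,  0.00748682,  0.50480972]), 'wrist_torque': array([-0.0161974 , -0.03843941, -0.01136026]), 'grasp_force': 0.0, 'gripper_width': 85.28126928800658}
```

View pics/top0.png

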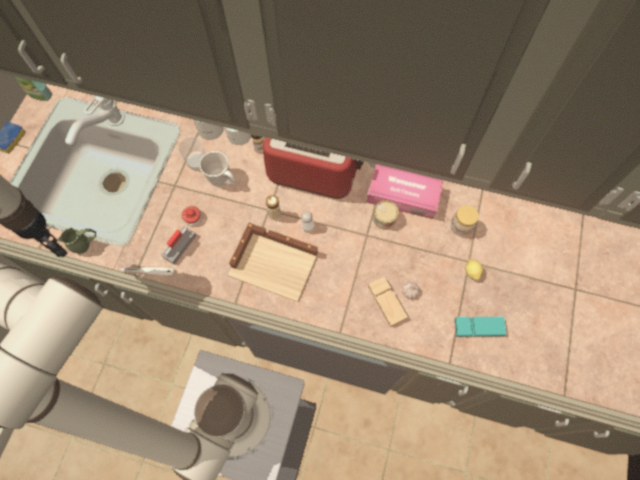

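View pics/side0.png

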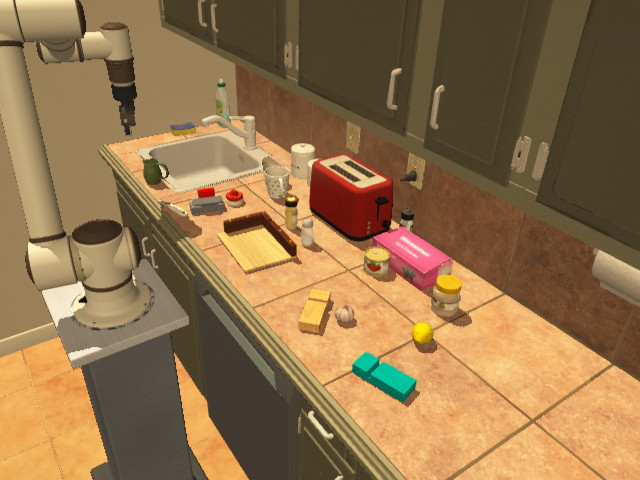

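The overview shows the jig at top (275,262), the strip at (388,303) with its notch near its upper end, and the gauge in its rest at (180,243). The garlic is at (411,290) beside the strip. Next I'll enlarge these regions.

```bash
cat > h.py <<'E'
import numpy as np, cv2
from scipy.spatial.transform import Rotation as R
from bench import arm
def cam(n):
    d=arm.get_image(n); return d
def ray(d,uv):
    uv=np.atleast_2d(uv).astype(float)
    v=np.c_[(uv[:,0]-d["cx"])/d["fx"],(uv[:,1]-d["cy"])/d["fy"],np.ones(len(uv))]
    return R.from_quat(d["rotation"]).apply(v)
def plane(d,uv,z):
    v=ray(d,uv); return d["xyz"]+v*((z-d["xyz"][2])/v[:,2])[:,None]
def tri(d1,u1,d2,u2):
    a,b=ray(d1,u1)[0],ray(d2,u2)[0]
    s=np.linalg.lstsq(np.c_[a,-b],d2["xyz"]-d1["xyz"],rcond=None)[0]
    p,q=d1["xyz"]+s[0]*a,d2["xyz"]+s[1]*b
    return (p+q)/2,np.linalg.norm(p-q)
def proj(d,P):
    v=R.from_quat(d["rotation"]).inv().apply(np.atleast_2d(P)-d["xyz"])
    return np.c_[d["cx"]+d["fx"]*v[:,0]/v[:,2],d["cy"]+d["fy"]*v[:,1]/v[:,2]]
def crop(im,x,y,w,h,k): return cv2.resize(im[y:y+h,x:x+w],None,fx=k,fy=k,interpolation=cv2.INTER_CUBIC)
E
python3 - <<'E'
from h import *
t=cv2.imread("pics/top0.png");s=cv2.imread("pics/side0.png")
a=np.vstack([crop(t,222,218,100,85,4),np.zeros((0,400,3),np.uint8)])
b=crop(s,212,205,100,85,4)
c=np.hstack([crop(t,355,265,80,65,5),crop(s,290,280,80,65,5)])
cv2.imwrite("pics/c1.png",np.hstack([a,b])); 
g=np.hstack([crop(t,150,220,64,52,6.25),crop(s,180,180,64,52,6.25)])[:250]
cv2.imwrite("pics/c2.png",np.vstack([c[:,:800],g[:,:800]]))
E
```

```text
(no output)
```

View pics/c1.png

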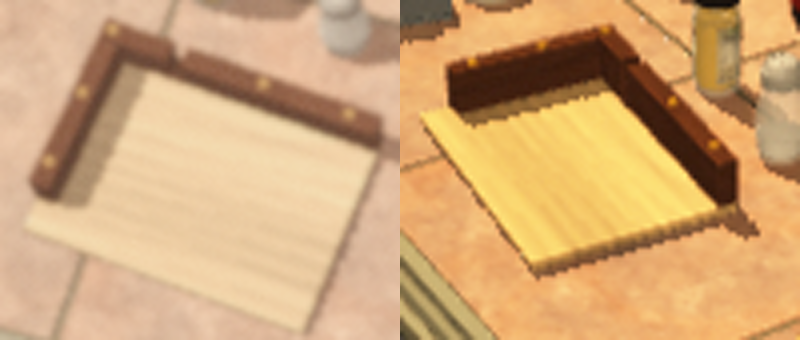

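View pics/c2.png

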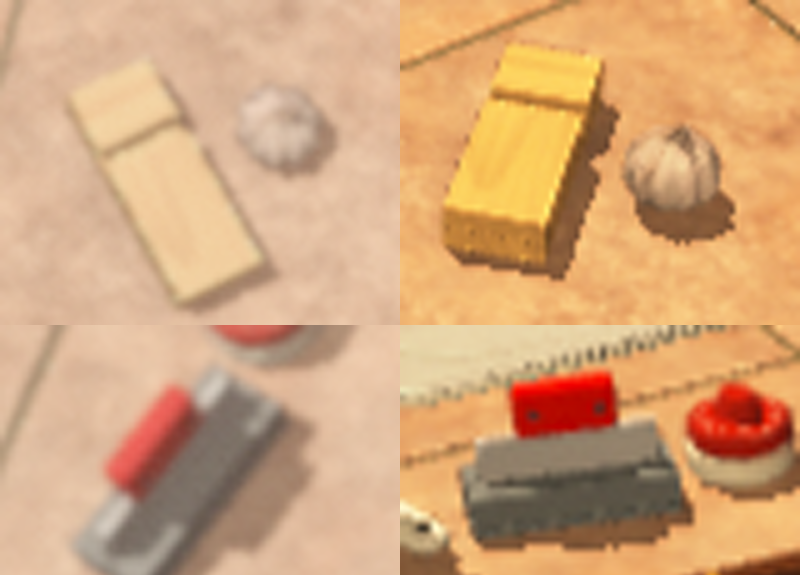

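The crops show clean corners of the jig bed and fence, the strip's top face with its notch near the upper end, and the rest and handle. I'll triangulate those corners and check them against the given sizes.

```bash
cat > m.py <<'E'
from h import *
T,S=cam("top"),cam("side")
def f(x0,y0,k,ox=0,oy=0): return lambda u,v:(x0+(u-ox+.5)/k-.5,y0+(v-oy+.5)/k-.5)
jt,js=f(222,218,4),f(212,205,4,400)
st,ss=f(355,265,5),f(290,280,5,400)
gt,gs=f(150,220,6.25,0,325),f(180,180,6.25,400,325)
P={"jig -x+y":(jt(25,232),js(422,112)),"jig -x-y":(jt(303,332),js(534,263)),
"fence top +x-y":(jt(382,118),js(737,158)),"fence top +x+y":(jt(108,20),js(603,27)),"stop top -x+y":(jt(33,183),js(447,67)),
"sA":(st(68,102),ss(513,44)),"sB":(st(150,60),ss(605,58)),"sC":(st(268,262),ss(552,228)),"sD":(st(178,303),ss(445,208)),
"sN+":(st(188,122),ss(592,105)),"sN-":(st(106,157),ss(492,92)),
"gauge handle far":(gt(180,386),gs(612,374)),"handle near":(gt(110,479),gs(511,385)),
"rest corner far":(gt(285,410),gs(668,420)),}
Q={k:tri(T,a,S,b) for k,(a,b) in P.items()}
E
python3 - <<'E'
from m import *
for k,(p,e) in Q.items(): print(k,p.round(1),round(e,1))
n=lambda a,b:print(a,b,np.linalg.norm(Q[a][0]-Q[b][0]).round(1),np.degrees(np.arctan2(*(Q[b][0]-Q[a][0])[1::-1])).round(1))
for a,b in [("jig -x-y","jig -x+y"),("fence top +x-y","fence top +x+y"),("stop top -x+y","fence top +x+y"),("sD","sA"),("sC","sB"),("sA","sB"),("sD","sC"),("gauge handle far","handle near")]: n(a,b)
# per-camera plane estimates
for c,i in((T,0),(S,1)):
    print("jig z12",[plane(c,P[k][i],12)[0,:2].round(1) for k in("jig -x+y","jig -x-y")],"fence z52",[plane(c,P[k][i],52)[0,:2].round(1) for k in("fence top +x-y","fence top +x+y","stop top -x+y")])
    print("strip z28",[plane(c,P[k][i],28)[0,:2].round(1) for k in("sA","sB","sC","sD")])
# masks
for c in(T,S):
    hsv=cv2.cvtColor(c["image"],cv2.COLOR_RGB2HSV)
    m=cv2.inRange(hsv,(0,150,80),(6,255,255))|cv2.inRange(hsv,(174,150,80),(180,255,255))
    nn,l,s,ce=cv2.connectedComponentsWithStats(m)
    for i in range(1,nn):
        if 25<s[i,4]<2000: print(s[i],ce[i].round(1))
E
```

```text
jig -x+y [382.3 152.3  11.8] 2.7
jig -x-y [364.1 -72.8   8. ] 0.3
fence top +x-y [530.1 -87.1  49.7] 0.3
fence top +x+y [548.2 140.4  47.9] 6.2
stop top -x+y [408.4 150.3  47.4] 1.8
sA [ 466.3 -265.6   24.6] 5.0
sB [ 502.1 -305.8   27.5] 0.4
sC [ 400.9 -400.7   24.4] 0.4
sD [ 364.6 -356.1   21.4] 2.2
sN+ [ 470.4 -336.7   29.3] 1.8
sN- [ 436.3 -294.5   24.7] 0.9
gauge handle far [460.9 328.4  76.3] 0.9
handle near [406.5 341.4  78.4] 0.2
rest corner far [467.3 277.7  68.4] 2.6
jig -x-y jig -x+y 225.9 85.4
fence top +x-y fence top +x+y 228.2 85.4
stop top -x+y fence top +x+y 140.2 -4.1
sD sA 136.2 41.7
sC sB 138.8 43.2
sA sB 54.0 -48.3
sD sC 57.6 -50.8
gauge handle far handle near 56.0 166.6
jig z12 [array([380.9, 152.6]), array([363.2, -73.4])] fence z52 [array([529. , -87.3]), array([549.8, 138.5]), array([407.9, 148.8])]
strip z28 [array([ 462.7, -264.7]), array([ 501.7, -305.8]), array([ 399.7, -400.3]), array([ 361.8, -355.4])]
jig z12 [array([383.6, 152. ]), array([361.4, -77.8])] fence z52 [array([528.3, -90. ]), array([541.3, 133.8]), array([404.3, 143.3])]
strip z28 [array([ 466.5, -269.3]), array([ 501.9, -306.4]), array([ 398.7, -404. ]), array([ 361.6, -362.5])]
[265 152  87  41 922] [307.8 170.8]
[185 208  14  15 106] [190.5 214. ]
[168 231  12  15  82] [173.9 238.2]
[322 154  21   6  29] [331.9 156.2]
[198 188  17  10 146] [205.7 192.4]
[226 190  17  11 139] [233.7 195.5]
[376 227  27  14  67] [387.6 232.8]
[372 239  67  51 582] [411.7 269.9]
```

```bash
python3 - <<'E'
from m import *
def fit(M,W):
    M,W=np.array(M,float),np.array(W);a,b=M.mean(0),W.mean(0)
    H=(M-a).T@(W-b);th=np.arctan2(H[0,1]-H[1,0],H[0,0]+H[1,1])
    Rm=np.array([[np.cos(th),-np.sin(th)],[np.sin(th),np.cos(th)]]);t=b-Rm@a
    return th,Rm,t,(W-(M@Rm.T+t)).round(1)
J={"jig -x+y":(-85,115,12),"jig -x-y":(-85,-115,12),"fence top +x-y":(85,-115,52),"fence top +x+y":(85,115,52),"stop top -x+y":(-60,115,52)}
St={"sA":(-27,70,28),"sB":(27,70,28),"sC":(27,-70,28),"sD":(-27,-70,28)}
for name,D in(("jig",J),("strip",St)):
  for cs in([0],[1],[0,1]):
    M=[];W=[]
    for i in cs:
        for k,v in D.items(): M.append(v[:2]);W.append(plane((T,S)[i],P[k][i],v[2])[0,:2])
    th,Rm,t,r=fit(M,W);print(name,cs,np.degrees(th).round(2),t.round(1),r.tolist())
  if name=="jig": JR,Jt,jth=Rm,t,th
w=lambda x,y:(JR@[x,y]+Jt).round(1)
print("home",w(40,27),"slot",w(76,52),"gauge target",w(49,52))
g=plane(T,[(411,290)],20)[0];print("garlic",g.round(0))
gs=plane(S,[(345,314)],26)[0];print("garlic side",gs.round(0))
s=arm.read_state();print(s["position"],R.from_quat(s["ee_rot"]).as_matrix().round(3))
E
```

```text
jig [0] -4.89 [456.2  31.9] [[-0.3, -1.1], [1.6, 2.1], [-2.0, 2.6], [-0.9, -0.8], [1.7, -2.8]]
jig [1] -4.65 [453.9  28.4] [[5.1, 2.1], [1.6, 1.6], [-1.0, 3.1], [-6.7, -2.2], [0.9, -4.6]]
jig [0, 1] -4.77 [455.   30.1] [[1.0, 0.8], [2.5, 4.0], [-1.1, 4.2], [0.5, 0.8], [3.1, -0.9], [3.8, 0.2], [0.7, -0.4], [-1.8, 1.5], [-8.0, -3.8], [-0.5, -6.5]]
strip [0] -47.69 [ 431.5 -331.6] [[-2.4, -0.3], [0.3, -1.4], [1.8, -1.7], [0.2, 3.3]]
strip [1] -47.45 [ 432.2 -335.5] [[1.0, -1.0], [-0.1, 1.7], [-0.2, -1.2], [-0.7, 0.5]]
strip [0, 1] -47.57 [ 431.8 -333.5] [[-2.6, 1.7], [0.0, 0.5], [1.3, 0.4], [-0.2, 5.5], [1.2, -2.9], [0.2, -0.1], [0.4, -3.3], [-0.3, -1.6]]
home [497.1  53.7] slot [535.1  75.6] gauge target [508.2  77.9]
garlic [ 485. -392.   20.]
garlic side [ 479. -402.   26.]
[275.55357731 560.77543688 255.94676779] [[ 0.897 -0.441 -0.   ]
 [-0.441 -0.897 -0.001]
 [ 0.     0.001 -1.   ]]
```

```bash
cat > rel.py <<'E'
# usage: rel.py x y z yaw(deg, tool-x heading): remaining turn (wz deg), and shift in tool axes at that yaw, mm
import sys; from h import *
x,y,z,f=map(float,sys.argv[1:5]); s=arm.read_state(); p=s["position"]; M=R.from_quat(s["ee_rot"]).as_matrix()
c=np.degrees(np.arctan2(M[1,0],M[0,0])); d=np.array([x,y,z])-p
def sh(a): a=np.radians(a); return np.round([np.cos(a)*d[0]+np.sin(a)*d[1],np.sin(a)*d[0]-np.cos(a)*d[1],-d[2]],1)
print("t",round(s["clock"],2),"pos",p.round(1),"yaw",c.round(2),"tilt",M[:2,2].round(4),"turn",round(-((f-c+180)%360-180),2),"shift now",sh(c),"after turn",sh(f),
 "F",s["contact_force"].round(1),"w",round(s["gripper_width"],1),"g",round(s["grasp_force"],1),"j",s["joints"].round(2))
E
python3 -m pendant '[[0,0,0,0,0,8.59,0.066],[0,0,0,0,0,8.59,0.066],[0,0,0,0,0,8.59,0.066],[0,0,0,0,0,8.59,0.066],[0,0,0,0,0,8.59,0.066],[0,0,0,0,0,8.59,0.066],[0,0,0,0,0,8.59,0.066],[0,0,0,0,0,8.59,0.066],[0,0,0,0,0,8.59,0.066],[0,0,0,0,0,8.59,0.066],[0,0,0,0,0,8.59,0.066],[0,0,0,0,0,8.59,0.066]]'
python3 rel.py 440 100 255 -137.6
```

```text
clock: 1.5
position: [275.6, 560.9, 256.2]
ee_rot: [-0.426, 0.905, -0.0, -0.0]
contact_force: [0.1, -0.7, -0.2]
gripper_width: 65.9
grasp_force: 0.0
t 1.5 pos [275.6 560.9 256.2] yaw -129.61 tilt [-0.0001 -0.0002] turn 7.99 shift now [ 250.2 -420.5    1.2] after turn [ 189.4 -451.2    1.2] F [ 0.1 -0.7 -0.2] w 65.9 g 0.0 j [ 1.37  0.38  0.01 -0.   -1.19 -2.06]
```

```bash

python3 -m pendant '[[0,0,0,0,0,8.0,0.066],[0.019,-0.045,0,0,0,0,0.066],[0.019,-0.045,0,0,0,0,0.066],[0.019,-0.045,0,0,0,0,0.066],[0.019,-0.045,0,0,0,0,0.066],[0.019,-0.045,0,0,0,0,0.066],[0.019,-0.045,0,0,0,0,0.066],[0.019,-0.045,0,0,0,0,0.066],[0.019,-0.045,0,0,0,0,0.066],[0.019,-0.045,0,0,0,0,0.066],[0.019,-0.045,0,0,0,0,0.066]]'
python3 -m pendant '[[0.033,-0.035,0,0,0,0,0.066],[0.033,-0.035,0,0,0,0,0.066],[0.033,-0.035,0,0,0,0,0.066],[0.033,-0.035,0,0,0,0,0.066],[0.033,-0.035,0,0,0,0,0.066],[0.033,-0.035,0,0,0,0,0.066],[0.033,-0.035,0,0,0,0,0.066],[0.033,-0.035,0,0,0,0,0.066],[0.033,-0.034,0,0,0,0,0.066],[0,0,0.05,0,0,0,0.066],[0,0,0.05,0,0,0,0.066]]'
python3 rel.py 432 -333.5 60 -137.6
```

```text
clock: 2.6
position: [441.8, 99.6, 256.8]
ee_rot: [-0.365, 0.931, 0.0, 0.001]
contact_force: [1.1, -0.3, -0.6]
gripper_width: 66.0
grasp_force: 0.0
clock: 3.7
position: [437.1, -332.8, 156.3]
ee_rot: [-0.363, 0.932, -0.002, 0.002]
contact_force: [0.7, 0.3, -0.8]
gripper_width: 65.9
grasp_force: 0.0
t 3.7 pos [ 437.1 -332.8  156.3] yaw -137.45 tilt [ 0.0047 -0.0017] turn 0.15 shift now [ 4.2  2.9 96.3] after turn [ 4.2  2.9 96.3] F [ 0.7  0.3 -0.8] w 65.9 g 0.0 j [-0.36  0.35 -0.32 -0.   -0.89 -0.47]
```

```bash

python3 -m pendant '[[0.004,0.003,0.05,0,0,0.15,0.066],[0,0,0.04,0,0,0,0.066],[0,0,0.02,0,0,0,0.066],[0,0,0.010,0,0,0,0.066],[0,0,0.0,0,0,0,0.066]]'
python3 rel.py 432 -333.5 30 -137.6
python3 - <<'E'
from h import *
T,S=cam("top"),cam("side")
cv2.imwrite("pics/g1.png",np.hstack([crop(T["image"],340,250,80,100,5),crop(S["image"],280,250,80,100,5)])[:,:,::-1])
E
```

```text
clock: 4.2
position: [431.2, -331.1, 35.6]
ee_rot: [-0.363, 0.932, 0.001, -0.001]
contact_force: [-0.2, 0.7, 0.6]
gripper_width: 65.9
grasp_force: 0.0
t 4.2 pos [ 431.2 -331.1   35.6] yaw -137.4 tilt [-0.0022  0.0008] turn 0.2 shift now [ 1.1 -2.3  5.6] after turn [ 1.1 -2.3  5.6] F [-0.2  0.7  0.6] w 65.9 g 0.0 j [-0.36  0.51 -0.44  0.   -0.62 -0.47]
```

View pics/g1.png

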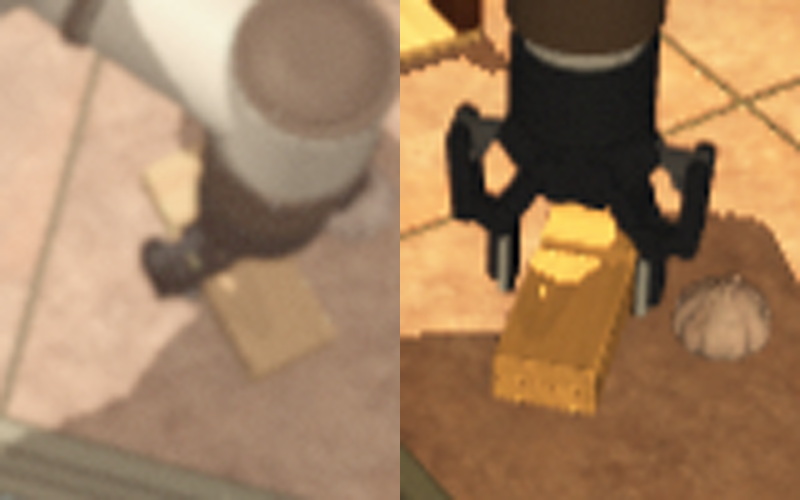

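The fingers straddle the strip, with the side view showing them at crop (505,260) and (650,285) and the garlic clear at (722,315). I'll go slightly lower, close, and lift.

```bash

python3 -m pendant '[[0.001,-0.002,0.006,0,0,0.2,0.066],[0,0,0.001,0,0,0,0.066],[0,0,0,0,0,0,0.04],[0,0,0,0,0,0,0.04],[0,0,0,0,0,0,0.04],[0,0,0,0,0,0,0.04],[0,0,0,0,0,0,0.04],[0,0,0,0,0,0,0.04]]'
python3 rel.py 432 -333.5 130 -137.6
```

```text
clock: 5.1
position: [432.7, -333.5, 30.3]
ee_rot: [-0.362, 0.932, -0.0, 0.0]
contact_force: [0.2, 1.4, 5.9]
gripper_width: 52.4
grasp_force: 65.5
t 5.1 pos [ 432.7 -333.5   30.3] yaw -137.59 tilt [ 0.001  -0.0006] turn 0.01 shift now [  0.5   0.5 -99.7] after turn [  0.5   0.5 -99.7] F [0.2 1.4 5.9] w 52.4 g 65.5 j [-0.36  0.52 -0.44  0.   -0.6  -0.47]
```

```bash

python3 -m pendant '[[0,0,-0.03,0,0,0,0.04],[0,0,-0.05,0,0,0,0.04],[0,0,-0.05,0,0,0,0.04],[0,0,0,0,0,-8.56,0.04],[0,0,0,0,0,-8.56,0.04],[0,0,0,0,0,-8.56,0.04],[0,0,0,0,0,-8.56,0.04],[0,0,0,0,0,-8.56,0.04],[0,0,0,0,0,0,0.04]]'
python3 rel.py 460.7 38.7 160 -94.8
```

```text
clock: 6.0
position: [431.7, -333.1, 158.8]
ee_rot: [-0.677, 0.736, 0.001, -0.0]
contact_force: [-0.3, 0.2, -1.4]
gripper_width: 52.6
grasp_force: 64.6
t 6.0 pos [ 431.7 -333.1  158.8] yaw -94.84 tilt [-0.0012  0.001 ] turn -0.04 shift now [-372.9    2.5   -1.2] after turn [-372.9    2.2   -1.2] F [-0.3  0.2 -1.4] w 52.6 g 64.6 j [-0.36  0.34 -0.32 -0.   -0.91  0.28]
```

```bash

python3 -m pendant '[[-0.0466,0,0,0,0,0,0.04],[-0.0466,0,0,0,0,0,0.04],[-0.0466,0,0,0,0,0,0.04],[-0.0466,0,0,0,0,0,0.04],[-0.0466,0,0,0,0,0,0.04],[-0.0466,0,0,0,0,0,0.04],[-0.0466,0,0,0,0,0,0.04],[-0.0466,0,0,0,0,0,0.04],[0,0.002,0.03,0,0,0,0.04],[0,0,0.03,0,0,0,0.04],[0,0,0,0,0,0,0.04]]'
python3 rel.py 460.7 38.7 42 -94.8
python3 - <<'E'
from h import *
T,S=cam("top"),cam("side")
cv2.imwrite("pics/g2.png",np.hstack([crop(T["image"],220,210,100,100,4),crop(S["image"],210,180,100,100,4)])[:,:,::-1])
E
```

```text
clock: 7.1
position: [458.3, 37.7, 96.2]
ee_rot: [-0.676, 0.737, 0.002, -0.004]
contact_force: [-0.2, -1.4, -1.7]
gripper_width: 52.7
grasp_force: 64.5
t 7.1 pos [458.3  37.7  96.2] yaw -94.97 tilt [-0.0089 -0.0031] turn -0.17 shift now [-1.2 -2.3 54.2] after turn [-1.2 -2.3 54.2] F [-0.2 -1.4 -1.7] w 52.7 g 64.5 j [ 0.44  0.31 -0.59 -0.   -0.68 -0.52]
```

View pics/g2.png

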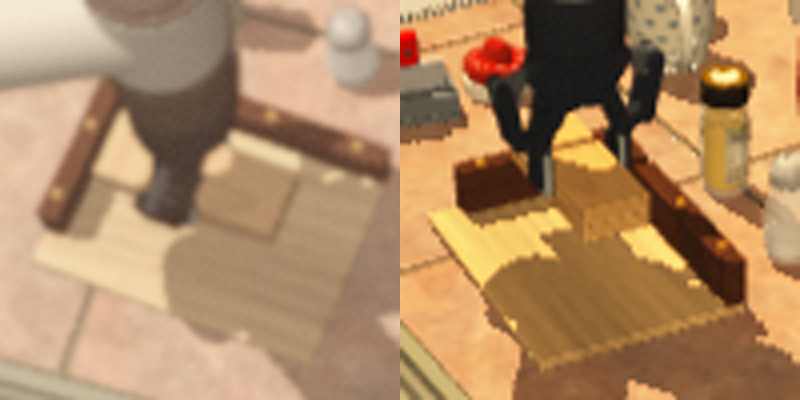

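The strip hangs over the bed with its notch end toward the stop, clear of fence and stop in both views. Lowering it now.

```bash

python3 -m pendant '[[-0.001,-0.002,0.03,0,0,0,0.04],[0,0,0.012,0,0,0,0.04],[0,0,0.006,0,0,0,0.04],[0,0,0.003,0,0,0,0.04],[0,0,0,0,0,0,0.04]]'
python3 rel.py 460.7 38.7 42 -94.8
```

```text
clock: 7.7
position: [464.3, 39.2, 49.3]
ee_rot: [-0.677, 0.736, -0.0, 0.001]
contact_force: [0.6, -0.2, -1.1]
gripper_width: 52.7
grasp_force: 64.5
t 7.7 pos [464.3  39.2  49.3] yaw -94.84 tilt [0.0016 0.0006] turn -0.04 shift now [0.8 3.5 7.3] after turn [0.8 3.5 7.3] F [ 0.6 -0.2 -1.1] w 52.7 g 64.5 j [ 0.43  0.39 -0.63  0.   -0.55 -0.52]
```

```bash

python3 -m pendant '[[0,0.002,0.003,0,0,0,0.04],[0,0,0.002,0,0,0,0.04],[0,0,0.001,0,0,0,0.04],[0,0,0.001,0,0,0,0.04],[0,0,0,0,0,0,0.04]]'
python3 rel.py 460.7 38.7 42 -94.8
```

```text
clock: 8.2
position: [461.6, 39.4, 42.3]
ee_rot: [-0.677, 0.736, -0.0, 0.0]
contact_force: [-2.4, 0.8, 4.9]
gripper_width: 53.0
grasp_force: 65.4
t 8.2 pos [461.6  39.4  42.3] yaw -94.79 tilt [ 0.0002 -0.0001] turn 0.01 shift now [0.7 0.9 0.3] after turn [0.7 0.9 0.3] F [-2.4  0.8  4.9] w 53.0 g 65.4 j [ 0.44  0.41 -0.64  0.   -0.53 -0.52]
```

```bash
cat > rj.py <<'E'
# rj.py jx jy z yaw : like rel.py, target in jig x,y; also prints current jig x,y
import sys,subprocess; from h import *
a=np.radians(-4.8); A=np.array([[np.cos(a),-np.sin(a)],[np.sin(a),np.cos(a)]]); t=np.array([455,30.1])
jx,jy,z,f=map(float,sys.argv[1:5]); w=A@[jx,jy]+t
print("jig now",(A.T@(arm.read_state()["position"][:2]-t)).round(1))
subprocess.run(["python3","rel.py",str(w[0]),str(w[1]),str(z),str(f)])
E
python3 -m pendant '[[0,0,0,0,0,0,0.07],[0,0,0,0,0,0,0.07],[0,0,0,0,0,0,0.07],[0,0,-0.03,0,0,0,0.07],[0,0,-0.05,0,0,0,0.08],[0,0,0,0,0,-8.59,0.08],[0,0,0,0,0,-8.59,0.08],[0,0,0,0,0,-8.59,0.08],[0,0,0,0,0,-8.59,0.08],[0,0,0,0,0,-8.59,0.08],[0,0,0,0,0,-8.59,0.08]]'
python3 -m pendant '[[0,0,0,0,0,-8.59,0.08],[0,0,0,0,0,-8.59,0.08],[0,0,0,0,0,-8.59,0.08],[0,0,0,0,0,-8.59,0.08],[0,0,0,0,0,-4.1,0.08],[0,0,0,0,0,0,0.08]]'
python3 rj.py -52 9 100 -4.8
```

```text
clock: 9.3
position: [461.5, 39.3, 121.5]
ee_rot: [0.931, -0.366, -0.0, 0.0]
contact_force: [-0.1, -0.4, 0.5]
gripper_width: 80.4
grasp_force: 0.0
clock: 9.9
position: [461.5, 39.3, 121.4]
ee_rot: [0.999, -0.042, -0.0, 0.0]
contact_force: [0.1, 0.9, -0.3]
gripper_width: 79.8
grasp_force: 0.0
t 9.9 pos [461.5  39.3 121.4] yaw -4.82 tilt [-0.0002 -0.0001] turn -0.02 shift now [-57.7   0.7  21.4] after turn [-57.7   0.7  21.4] F [ 0.1  0.9 -0.3] w 79.8 g 0.0 j [ 0.44  0.27 -0.56  0.   -0.74  1.05]
jig now [5.7 9.7]
```

```bash

python3 -m pendant '[[-0.03,0,0,0,0,0,0.08],[-0.028,0,0,0,0,0,0.08],[0,0,0,0,0,0,0.08],[0,0,0.04,0,0,0,0.08],[0,0,0.03,0,0,0,0.08],[0,0,0.01,0,0,0,0.08],[0,0,0.005,0,0,0,0.08],[0,0,0,0,0,0,0.08]]'
python3 rj.py 2 9 36 -4.8
python3 - <<'E'
from h import *
T,S=cam("top"),cam("side")
cv2.imwrite("pics/g3.png",np.hstack([crop(T["image"],220,210,100,100,4),crop(S["image"],210,180,100,100,4)])[:,:,::-1])
E
```

```text
clock: 10.7
position: [404.1, 44.2, 36.2]
ee_rot: [0.999, -0.042, -0.0, 0.0]
contact_force: [0.1, -0.1, -0.7]
gripper_width: 79.8
grasp_force: 0.0
t 10.7 pos [404.1  44.2  36.2] yaw -4.84 tilt [-0.0006 -0.0005] turn -0.04 shift now [53.9  0.8  0.2] after turn [53.9  0.8  0.2] F [ 0.1 -0.1 -0.7] w 79.8 g 0.0 j [ 0.51  0.35 -0.78  0.   -0.44  0.97]
jig now [-51.9   9.8]
```

View pics/g3.png

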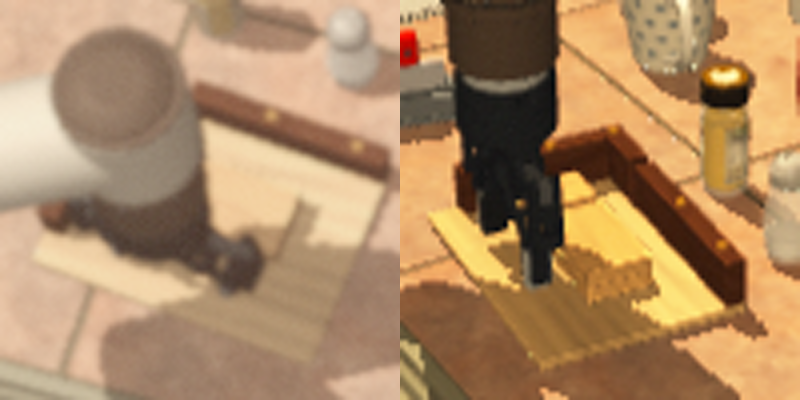

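The strip lies flat on the bed and the open fingers stand behind its near side, with the strip's end at side crop (620,280). Now I'll push towards the fence.

```bash

python3 -m pendant '[[0.012,0,0,0,0,0,0.08],[0.01,0,0,0,0,0,0.08],[0.01,0,0,0,0,0,0.08],[0.008,0,0,0,0,0,0.08],[0.005,0,0,0,0,0,0.08],[0.003,0,0,0,0,0,0.08],[0,0,0,0,0,0,0.08]]'
python3 rj.py 2 9 36 -4.8
python3 -m pendant '[[0.001,0,0,0,0,0,0.08],[0.001,0,0,0,0,0,0.08],[0,0,0,0,0,0,0.08]]'
python3 rj.py 2 9 36 -4.8
```

```text
clock: 11.5
position: [452.2, 40.2, 36.5]
ee_rot: [0.999, -0.042, 0.0, -0.0]
contact_force: [-0.0, -0.1, -0.2]
gripper_width: 80.3
grasp_force: 0.0
t 11.5 pos [452.2  40.2  36.5] yaw -4.81 tilt [0.0007 0.0002] turn -0.01 shift now [5.7 0.8 0.5] after turn [5.7 0.8 0.5] F [-0.  -0.1 -0.2] w 80.3 g 0.0 j [ 0.45  0.41 -0.67  0.   -0.5   1.04]
jig now [-3.7  9.8]
clock: 11.8
position: [453.4, 40.0, 36.5]
ee_rot: [0.999, -0.042, -0.0, 0.0]
contact_force: [-0.4, -0.6, 0.8]
gripper_width: 80.1
grasp_force: 0.2
t 11.8 pos [453.4  40.   36.5] yaw -4.8 tilt [-0.0002 -0.0001] turn 0.0 shift now [4.4 0.7 0.5] after turn [4.4 0.7 0.5] F [-0.4 -0.6  0.8] w 80.1 g 0.2 j [ 0.45  0.41 -0.66 -0.   -0.5   1.04]
jig now [-2.4  9.7]
```

```bash

python3 -m pendant '[[0.002,0,0,0,0,0,0.08],[0.002,0,0,0,0,0,0.08],[0,0,0,0,0,0,0.08]]'
python3 -m pendant '[[0.001,0,0,0,0,0,0.08],[0.001,0,0,0,0,0,0.08],[0,0,0,0,0,0,0.08]]'
python3 rj.py 2 9 36 -4.8
```

```text
clock: 12.1
position: [458.1, 39.8, 36.6]
ee_rot: [0.999, -0.042, 0.0, -0.0]
contact_force: [-0.9, 1.1, -0.6]
gripper_width: 79.9
grasp_force: 0.0
clock: 12.4
position: [459.0, 39.3, 36.5]
ee_rot: [0.999, -0.042, -0.001, 0.0]
contact_force: [-2.7, 2.1, 1.1]
gripper_width: 79.5
grasp_force: 1.5
t 12.4 pos [459.   39.3  36.5] yaw -4.83 tilt [-0.0014 -0.0003] turn -0.03 shift now [-1.2  0.5  0.5] after turn [-1.2  0.5  0.5] F [-2.7  2.1  1.1] w 79.5 g 1.5 j [ 0.44  0.41 -0.65 -0.   -0.51  1.05]
jig now [3.2 9.5]
```

```bash

python3 -m pendant '[[0.001,0,0,0,0,0,0.08],[0,0,0,0,0,0,0.08]]'
python3 -m pendant '[[0.001,0,0,0,0,0,0.08],[0,0,0,0,0,0,0.08]]'
python3 -m pendant '[[0.001,0,0,0,0,0,0.08],[0,0,0,0,0,0,0.08]]'
python3 rj.py 2 9 36 -4.8
```

```text
clock: 12.6
position: [459.0, 39.1, 36.3]
ee_rot: [0.999, -0.042, -0.002, 0.0]
contact_force: [-6.0, 2.8, 2.8]
gripper_width: 80.2
grasp_force: 2.8
clock: 12.8
position: [459.1, 38.8, 36.1]
ee_rot: [0.999, -0.043, -0.003, 0.001]
contact_force: [-8.1, 4.5, 4.0]
gripper_width: 80.1
grasp_force: 3.9
clock: 13.0
position: [459.1, 38.6, 36.0]
ee_rot: [0.999, -0.043, -0.003, 0.001]
contact_force: [-9.6, 5.2, 5.8]
gripper_width: 80.1
grasp_force: 5.0
t 13.0 pos [459.1  38.6  36. ] yaw -4.91 tilt [-0.007  -0.0016] turn -0.11 shift now [-1.4 -0.1 -0. ] after turn [-1.4 -0.1 -0. ] F [-9.6  5.2  5.8] w 80.1 g 5.0 j [ 0.44  0.42 -0.64 -0.   -0.52  1.05]
jig now [3.4 8.9]
```

```bash

python3 -m pendant '[[-0.015,0,0,0,0,0,0.08],[-0.01,0,-0.02,0,0,0,0.04],[0,0,-0.05,0,0,0,0],[0,0,-0.02,0,0,0,0],[0,0,0,0,0,0,0]]'
python3 rj.py 40 -90 120 -4.8
python3 - <<'E'
from h import *
S=cam("side")
a=np.radians(-4.8); A=np.array([[np.cos(a),-np.sin(a)],[np.sin(a),np.cos(a)]])
for z in range(8,36,4): print(z,((plane(S,[(210+(538-400)/4,180+283/4)],z)[0,:2]-[455,30.1])@A).round(0))
E
```

```text
clock: 13.5
position: [440.4, 42.4, 130.0]
ee_rot: [0.999, -0.041, 0.005, -0.002]
contact_force: [-0.3, -0.5, 0.5]
gripper_width: 22.0
grasp_force: 0.0
t 13.5 pos [440.4  42.4 130. ] yaw -4.74 tilt [0.0093 0.0036] turn 0.06 shift now [ 55.5 101.1  10. ] after turn [ 55.6 101.   10. ] F [-0.3 -0.5  0.5] w 22.0 g 0.0 j [ 0.47  0.22 -0.6   0.   -0.74  1.02]
jig now [-15.6  11. ]
8 [-43. -15.]
12 [-45. -21.]
16 [-47. -26.]
20 [-50. -32.]
24 [-52. -37.]
28 [-54. -43.]
32 [-56. -48.]
```

```bash

python3 -m pendant '[[0,0.04,0,0,0,0,0],[0.025,0.04,0,0,0,0,0],[0.03,0.021,0,0,0,0,0],[0,0,0.04,0,0,0,0],[0,0,0.03,0,0,0,0],[0,0,0.012,0,0,0,0],[0,0,0.005,0,0,0,0],[0,0,0,0,0,0,0]]'
python3 rj.py 40 -60 42 -4.8
python3 - <<'E'
from h import *
T,S=cam("top"),cam("side")
cv2.imwrite("pics/g4.png",np.hstack([crop(T["image"],220,210,100,100,4),crop(S["image"],210,180,100,100,4)])[:,:,::-1])
E
```

```text
clock: 14.35
position: [483.3, -64.2, 38.3]
ee_rot: [0.999, -0.042, -0.001, 0.0]
contact_force: [-0.5, 0.8, -0.6]
gripper_width: -0.1
grasp_force: 0.0
t 14.35 pos [483.3 -64.2  38.3] yaw -4.8 tilt [-0.0028 -0.0007] turn 0.0 shift now [  3.9 -31.6  -3.7] after turn [  3.9 -31.6  -3.7] F [-0.5  0.8 -0.6] w -0.1 g 0.0 j [ 0.2   0.44 -0.58  0.   -0.55  1.28]
jig now [ 36.1 -91.6]
```

View pics/g4.png

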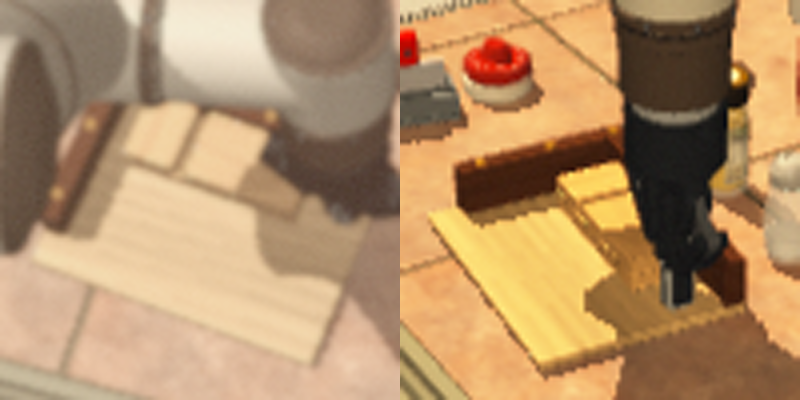

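The strip lies along the fence with a gap to the stop on the left, and the closed fingers stand beyond its free end at side crop (675,290). Now the push towards the stop.

```bash

python3 -m pendant '[[0.003,-0.005,-0.003,0,0,0,0],[0,-0.005,0,0,0,0,0],[0,-0.005,0,0,0,0,0],[0,-0.005,0,0,0,0,0],[0,-0.003,0,0,0,0,0],[0,-0.002,0,0,0,0,0],[0,0,0,0,0,0,0]]'
python3 -m pendant '[[0,-0.002,0,0,0,0,0],[0,-0.002,0,0,0,0,0],[0,0,0,0,0,0,0]]'
python3 -m pendant '[[0,-0.001,0,0,0,0,0],[0,-0.001,0,0,0,0,0],[0,0,0,0,0,0,0]]'
python3 rj.py 40 -57.5 42 -4.8
```

```text
clock: 15.15
position: [489.1, -39.0, 42.6]
ee_rot: [0.999, -0.042, 0.0, -0.0]
contact_force: [-0.5, -0.4, -0.0]
gripper_width: -0.1
grasp_force: 0.0
clock: 15.45
position: [489.4, -35.1, 42.5]
ee_rot: [0.999, -0.042, -0.0, -0.0]
contact_force: [0.3, -0.2, -0.0]
gripper_width: -0.3
grasp_force: 0.1
clock: 15.75
position: [489.6, -33.2, 42.5]
ee_rot: [0.999, -0.042, -0.0, -0.0]
contact_force: [-0.6, -0.5, -0.4]
gripper_width: -0.1
grasp_force: 0.2
t 15.75 pos [489.6 -33.2  42.5] yaw -4.8 tilt [-0.0001  0.    ] turn -0.0 shift now [ 0.3 -2.7  0.5] after turn [ 0.3 -2.7  0.5] F [-0.6 -0.5 -0.4] w -0.1 g 0.2 j [ 0.26  0.44 -0.57 -0.   -0.56  1.22]
jig now [ 39.7 -60.2]
```

```bash

for i in 1 2; do :; done
python3 -m pendant '[[0,-0.002,0,0,0,0,0],[0,-0.001,0,0,0,0,0],[0,0,0,0,0,0,0]]'
python3 -m pendant '[[0,-0.001,0,0,0,0,0],[0,0,0,0,0,0,0]]'
python3 -m pendant '[[0,-0.001,0,0,0,0,0],[0,0,0,0,0,0,0]]'
python3 rj.py 40 -57.5 42 -4.8
```

```text
clock: 16.05
position: [489.9, -30.1, 42.5]
ee_rot: [0.999, -0.042, 0.0, -0.0]
contact_force: [-0.0, -0.1, 0.5]
gripper_width: 0.2
grasp_force: 0.0
clock: 16.25
position: [489.9, -29.2, 42.6]
ee_rot: [0.999, -0.042, 0.0, -0.0]
contact_force: [-0.2, -1.1, -0.2]
gripper_width: -0.1
grasp_force: 0.0
clock: 16.45
position: [490.0, -28.2, 42.6]
ee_rot: [0.999, -0.042, 0.0, -0.0]
contact_force: [1.0, -0.7, -0.0]
gripper_width: -0.3
grasp_force: 0.1
t 16.45 pos [490.  -28.2  42.6] yaw -4.8 tilt [0. 0.] turn 0.0 shift now [0.2 2.3 0.6] after turn [0.2 2.3 0.6] F [ 1.  -0.7 -0. ] w -0.3 g 0.1 j [ 0.27  0.44 -0.57 -0.   -0.56  1.21]
jig now [ 39.8 -55.2]
```

```bash

python3 -m pendant '[[0,-0.001,0,0,0,0,0],[0,-0.001,0,0,0,0,0],[0,0,0,0,0,0,0]]'
python3 -m pendant '[[0,-0.001,0,0,0,0,0],[0,-0.001,0,0,0,0,0],[0,0,0,0,0,0,0]]'
python3 -m pendant '[[0,-0.001,0,0,0,0,0],[0,0,0,0,0,0,0]]'
python3 rj.py 40 -57.5 42 -4.8
```

```text
clock: 16.75
position: [490.2, -26.2, 42.6]
ee_rot: [0.999, -0.042, 0.0, 0.0]
contact_force: [0.1, -0.5, 0.4]
gripper_width: 0.2
grasp_force: 0.2
clock: 17.05
position: [489.5, -25.8, 42.6]
ee_rot: [0.999, -0.042, -0.001, 0.001]
contact_force: [-0.2, -9.2, 1.0]
gripper_width: 0.0
grasp_force: 4.4
clock: 17.25
position: [489.3, -25.6, 42.6]
ee_rot: [0.999, -0.042, -0.002, 0.001]
contact_force: [1.1, -13.4, 1.3]
gripper_width: -0.3
grasp_force: 6.8
t 17.25 pos [489.3 -25.6  42.6] yaw -4.82 tilt [-0.0033 -0.0029] turn -0.02 shift now [1.2 4.8 0.6] after turn [1.2 4.8 0.6] F [  1.1 -13.4   1.3] w -0.3 g 6.8 j [ 0.28  0.44 -0.57  0.   -0.56  1.2 ]
jig now [ 38.8 -52.7]
```

```bash

python3 -m pendant '[[0,0.01,0,0,0,0,0],[0,0.008,0,0,0,0,0],[0,0,-0.05,0,0,0,0],[-0.01,-0.01,-0.01,0,0,0,0.08],[-0.04,-0.03,0,0,0,0,0.08],[-0.015,-0.045,0,0,0,0,0.08],[0,0,0,0,0,0,0.08]]'
python3 rj.py -18 27 36 -4.8
```

```text
clock: 17.95
position: [430.5, 52.7, 103.4]
ee_rot: [0.999, -0.038, 0.001, -0.001]
contact_force: [0.6, 0.2, 0.4]
gripper_width: 57.7
grasp_force: 0.0
t 17.95 pos [430.5  52.7 103.4] yaw -4.4 tilt [0.0026 0.0018] turn 0.4 shift now [ 8.4 -6.5 67.4] after turn [ 8.3 -6.6 67.4] F [0.6 0.2 0.4] w 57.7 g 0.0 j [ 0.5   0.25 -0.65 -0.   -0.66  1.  ]
jig now [-26.3  20.4]
```

```bash

python3 -m pendant '[[0,0,0.03,0,0,0.3,0.08],[0,0,0.025,0,0,0,0.08],[0,0,0.01,0,0,0,0.08],[0,0,0.002,0,0,0,0.08],[0,0,0,0,0,0,0.08],[0.01,0,0,0,0,0,0.08],[0.008,0,0,0,0,0,0.08],[0.005,0,0,0,0,0,0.08],[0.002,0,0,0,0,0,0.08],[0,0,0,0,0,0,0.08]]'
python3 rj.py 3.4 27 36 -4.8
```

```text
clock: 18.95
position: [456.6, 46.6, 35.7]
ee_rot: [0.999, -0.045, 0.0, -0.0]
contact_force: [-0.3, 0.7, -0.1]
gripper_width: 80.2
grasp_force: 0.0
t 18.95 pos [456.6  46.6  35.7] yaw -5.13 tilt [0.0004 0.0002] turn -0.33 shift now [  3.2 -10.5  -0.3] after turn [  3.2 -10.5  -0.3] F [-0.3  0.7 -0.1] w 80.2 g 0.0 j [ 0.46  0.41 -0.65 -0.   -0.5   1.02]
jig now [ 0.2 16.5]
```

```bash

python3 -m pendant '[[0.001,0,0,0,0,-0.3,0.08],[0.001,0,0,0,0,0,0.08],[0.001,0,0,0,0,0,0.08],[0,0,0,0,0,0,0.08]]'
python3 -m pendant '[[0.001,0,0,0,0,0,0.08],[0.001,0,0,0,0,0,0.08],[0,0,0,0,0,0,0.08]]'
python3 -m pendant '[[0.001,0,0,0,0,0,0.08],[0.001,0,0,0,0,0,0.08],[0,0,0,0,0,0,0.08]]'
python3 rj.py 3.4 27 36 -4.8
```

```text
clock: 19.35
position: [458.9, 46.3, 35.5]
ee_rot: [0.999, -0.042, -0.0, 0.0]
contact_force: [-0.1, -0.7, -0.3]
gripper_width: 80.2
grasp_force: 0.2
clock: 19.65
position: [459.6, 45.9, 35.3]
ee_rot: [0.999, -0.042, -0.002, 0.001]
contact_force: [-4.0, 2.0, 1.6]
gripper_width: 80.1
grasp_force: 2.3
clock: 19.95
position: [459.7, 45.5, 35.0]
ee_rot: [0.999, -0.043, -0.003, 0.001]
contact_force: [-8.8, 6.0, 5.9]
gripper_width: 80.0
grasp_force: 4.8
t 19.95 pos [459.7  45.5  35. ] yaw -4.87 tilt [-0.0071 -0.0018] turn -0.07 shift now [ -0.  -11.3  -1. ] after turn [ -0.  -11.3  -1. ] F [-8.8  6.   5.9] w 80.0 g 4.8 j [ 0.45  0.42 -0.64 -0.   -0.52  1.04]
jig now [ 3.4 15.7]
```

```bash

python3 -m pendant '[[-0.01,0,0,0,0,0,0.08],[-0.015,0,0,0,0,0,0.08],[0,0,-0.045,0,0,0,0.05],[0,0,-0.045,0,0,0,0.05],[0,0,-0.045,0,0,0,0.05],[-0.01,-0.04,-0.02,0,0,0,0.05],[-0.01,-0.04,0,0,0,0,0.05],[-0.01,-0.04,0,0,0,0,0.05],[-0.01,-0.04,0,0,0,0,0.05],[0,-0.03,0,0,0,0,0.05],[0,0,0,0,0,0,0.05]]'
python3 - <<'E'
from h import *
T,S=cam("top"),cam("side")
cv2.imwrite("pics/top1.png",T["image"][:,:,::-1]);cv2.imwrite("pics/side1.png",S["image"][:,:,::-1])
t,s=cv2.imread("pics/top0.png"),cv2.imread("pics/side0.png");t1,s1=T["image"][:,:,::-1],S["image"][:,:,::-1]
cv2.imwrite("pics/m1.png",np.vstack([np.hstack([crop(t,155,222,50,45,8)[:350],crop(s,182,182,50,45,8)[:350]]),np.hstack([crop(t1,225,220,100,62,4),crop(s1,212,205,100,62,4)])]))
E
```

```text
clock: 21.05
position: [414.9, 244.4, 190.9]
ee_rot: [0.999, -0.04, 0.001, -0.001]
contact_force: [0.6, -0.5, -0.7]
gripper_width: 50.0
grasp_force: 0.0
```

View pics/m1.png

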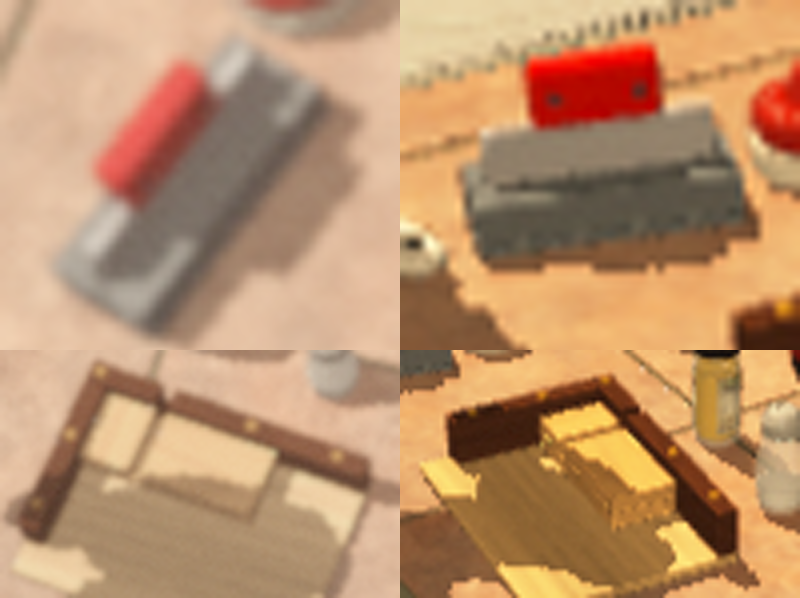

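The strip now sits in the corner with its notch lined up with the fence slot, at lower left crop (155,410). The gauge handle and rest corners are visible too, so I'll fix the gauge pose from them.

```bash
python3 - <<'E'
from m import *
t=f(155,222,8);s=f(182,182,8,400)
def show(n,a,b):
    v=b-a;print(n,"mid",((a+b)/2).round(1),"len",np.linalg.norm(v[:2]).round(1),"ang",np.degrees(np.arctan2(v[1],v[0])).round(1))
show("handle top cam",*plane(T,[t(95,165),t(185,62)],80)); show("handle side cam",*plane(S,[s(527,55),s(656,43)],80))
a,e=tri(T,t(95,165),S,s(527,55));b,e2=tri(T,t(185,62),S,s(656,43));show("tri",a,b);print(a,b,e,e2)
q=plane(T,[t(60,262),t(235,38),t(325,92),t(155,320)],26);print("rest top",q.round(1).tolist(),q.mean(0).round(1));show("rest",q[0],q[1]);show("rest",q[3],q[2])
q=plane(S,[s(467,180),s(480,133),s(712,108),s(740,165)],26);print("rest side",q.round(1).tolist(),q.mean(0).round(1));show("r",q[1],q[2]);show("r",q[0],q[3])
# strip check now: red lower handle end, edges of strip top z=40
jt=f(225,220,4,0,350);a=np.radians(-4.8);A=np.array([[np.cos(a),-np.sin(a)],[np.sin(a),np.cos(a)]])
for n,z,uv in [("strip +y-x",40,(84,467)),("strip -y+x",40,(277,453)),("strip -y-x",40,(250,515)),("notch -x",40,(137,472)),("slot +x",52,(163,405))]:
    print(n,((plane(T,[jt(*uv)],z)[0,:2]-[455,30.1])@A).round(1))
E
python3 rel.py 432 327 190 -13.4
```

```text
handle top cam mid [435.5 337.1  80. ] len 51.0 ang -18.9
handle side cam mid [433.6 334.1  80. ] len 54.5 ang -19.7
tri mid [435.8 338.1  77.8] len 53.0 ang -18.0
[410.55173769 346.34135322  78.36548854] [460.97518428 329.92283731  77.23858031] 2.6683141826713914 0.8500114551750799
rest top [[387.1, 365.8, 26.0], [493.0, 336.3, 26.0], [481.0, 294.0, 26.0], [374.9, 321.9, 26.0]] [434.  329.5  26. ]
rest mid [440. 351.  26.] len 110.0 ang -15.6
rest mid [428. 308.  26.] len 109.7 ang -14.7
rest side [[377.1, 348.0, 26.0], [399.0, 384.3, 26.0], [495.3, 352.4, 26.0], [482.4, 298.9, 26.0]] [438.4 345.9  26. ]
r mid [447.1 368.4  26. ] len 101.4 ang -18.3
r mid [429.7 323.5  26. ] len 116.2 ang -25.0
strip +y-x [ 6.1 92.7]
strip -y+x [ 68.5 -40.5]
strip -y-x [ 14.5 -40.2]
notch -x [16.6 53.4]
slot +x [70.3 53.4]
t 21.25 pos [414.  240.1 190.4] yaw -4.84 tilt [-0.0002 -0.0003] turn 8.56 shift now [ 10.6 -88.2   0.4] after turn [ -2.7 -88.7   0.4] F [ 0.5 -0.4 -0.5] w 49.8 g 0.0 j [ 0.87  0.2  -0.44 -0.   -0.93  0.62]
```

```bash

python3 -m pendant '[[0,-0.03,0,0,0,5.5,0.045],[0,-0.03,0,0,0,5.5,0.045],[0,-0.028,0.02,0,0,0,0.045],[0,0,0.03,0,0,0,0.045],[0,0,0,0,0,0,0.045]]'
python3 rel.py 433.5 329 72 -15.8
```

```text
clock: 21.75
position: [428.1, 324.5, 136.8]
ee_rot: [0.99, -0.138, -0.003, 0.004]
contact_force: [-0.4, -0.7, -0.6]
gripper_width: 44.6
grasp_force: 0.0
t 21.75 pos [428.1 324.5 136.8] yaw -15.92 tilt [-0.0062 -0.0066] turn -0.12 shift now [ 3.9 -5.8 64.8] after turn [ 3.9 -5.8 64.8] F [-0.4 -0.7 -0.6] w 44.6 g 0.0 j [ 0.95  0.36 -0.36 -0.   -0.86  0.34]
```

```bash

python3 -m pendant '[[0.004,-0.006,0,0,0,0,0.045],[0,0,0.03,0,0,0,0.045],[0,0,0.02,0,0,0,0.045],[0,0,0.01,0,0,0,0.045],[0,0,0.004,0,0,0,0.045],[0,0,0,0,0,0,0.045]]'
python3 rel.py 433.5 329 72 -15.8
python3 -m pendant '[[0,0,0,0,0,0,0],[0,0,0,0,0,0,0],[0,0,0,0,0,0,0],[0,0,0,0,0,0,0],[0,0,0,0,0,0,0],[0,0,0,0,0,0,0]]'
python3 rel.py 433.5 329 72 -15.8
```

```text
clock: 22.35
position: [435.9, 332.1, 77.4]
ee_rot: [0.991, -0.138, 0.0, -0.001]
contact_force: [-0.2, 0.1, -0.7]
gripper_width: 44.9
grasp_force: 0.0
t 22.35 pos [435.9 332.1  77.4] yaw -15.81 tilt [0.0011 0.0009] turn -0.01 shift now [-1.5  3.6  5.4] after turn [-1.5  3.6  5.4] F [-0.2  0.1 -0.7] w 44.9 g 0.0 j [ 0.95  0.45 -0.4   0.   -0.71  0.35]
clock: 22.95
position: [435.9, 332.6, 77.8]
ee_rot: [0.991, -0.137, 0.001, -0.001]
contact_force: [-0.4, -0.4, 6.2]
gripper_width: 15.4
grasp_force: 59.3
t 22.95 pos [435.9 332.6  77.8] yaw -15.76 tilt [0.0019 0.0017] turn 0.04 shift now [-1.3  4.1  5.8] after turn [-1.3  4.1  5.8] F [-0.4 -0.4  6.2] w 15.4 g 59.3 j [ 0.95  0.45 -0.4   0.   -0.71  0.35]
```

```bash

python3 -m pendant '[[0,0,-0.02,0,0,0,0],[0,0,-0.04,0,0,0,0],[0,0,-0.04,0,0,0,0],[0,0,0,0,0,-5.5,0],[0,0,0,0,0,-5.45,0],[0,0,0,0,0,0,0]]'
python3 rj.py 50 52.5 168 -4.8
```

```text
clock: 23.55
position: [434.8, 331.5, 176.4]
ee_rot: [0.999, -0.043, -0.0, 0.0]
contact_force: [-0.2, -0.2, -1.5]
gripper_width: 15.1
grasp_force: 59.1
t 23.55 pos [434.8 331.5 176.4] yaw -4.88 tilt [-0.0008 -0.0002] turn -0.08 shift now [ 95.7 246.    8.4] after turn [ 95.4 246.2   8.4] F [-0.2 -0.2 -1.5] w 15.1 g 59.1 j [ 0.95  0.33 -0.3  -0.   -0.95  0.54]
jig now [-45.4 298.7]
```

```bash

python3 -m pendant '[[0.016,0.041,0,0,0,0,0],[0.016,0.041,0,0,0,0,0],[0.016,0.041,0,0,0,0,0],[0.016,0.041,0,0,0,0,0],[0.016,0.041,0,0,0,0,0],[0.016,0.041,0,0,0,0,0],[0,0,0,0,0,-0.08,0],[0,0,0.03,0,0,0,0],[0,0,0.01,0,0,0,0],[0,0,0,0,0,0,0],[0,0,0,0,0,0,0]]'
python3 rj.py 50 52.5 132 -4.8
python3 - <<'E'
from h import *
T,S=cam("top"),cam("side")
cv2.imwrite("pics/top2.png",T["image"][:,:,::-1]);cv2.imwrite("pics/side2.png",S["image"][:,:,::-1])
a=np.radians(-4.8);A=np.array([[np.cos(a),-np.sin(a)],[np.sin(a),np.cos(a)]])
for n,c in(("T",T),("S",S)):
    for z in(52,40): print(n,z,[proj(c,np.r_[A@q+[455,30.1],z])[0].round(1).tolist() for q in([76,52],[13,52])])
cv2.imwrite("pics/m2.png",np.hstack([crop(T["image"],235,215,50,60,8),crop(S["image"],235,190,50,60,8)])[:,:,::-1])
E
```

```text
clock: 24.65
position: [510.3, 79.2, 136.8]
ee_rot: [0.999, -0.041, -0.0, 0.0]
contact_force: [-0.8, 0.8, -0.4]
gripper_width: 15.2
grasp_force: 59.2
t 24.65 pos [510.3  79.2 136.8] yaw -4.73 tilt [-0.0001 -0.0005] turn 0.07 shift now [-1.   1.1  4.8] after turn [-1.   1.1  4.8] F [-0.8  0.8 -0.4] w 15.2 g 59.2 j [ 0.47  0.33 -0.42  0.   -0.83  1.02]
jig now [51.  53.6]
T 52 [[266.5, 231.9], [258.4, 249.8]]
T 40 [[266.9, 233.5], [258.8, 251.3]]
S 52 [[269.8, 219.6], [251.7, 224.2]]
S 40 [[269.8, 222.8], [251.9, 227.4]]
```

View pics/m2.png

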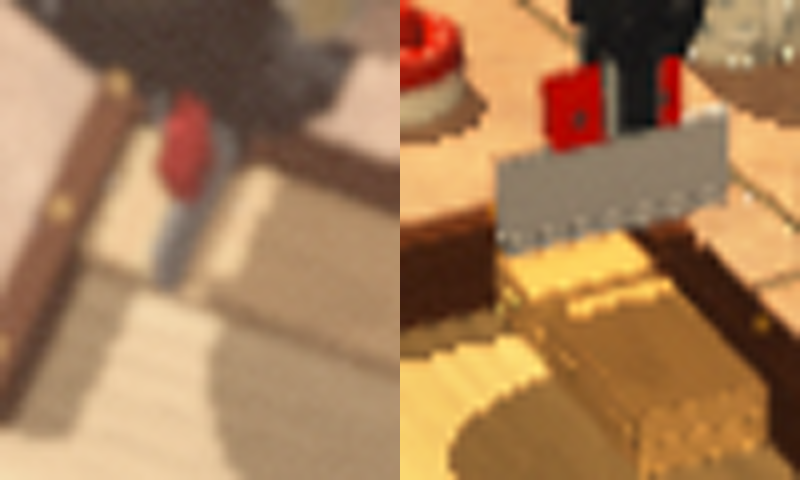

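```bash
python3 - <<'E'
from h import *
from m import f
T,S=cam("top"),cam("side")
a=np.radians(-4.8);A=np.array([[np.cos(a),-np.sin(a)],[np.sin(a),np.cos(a)]]);o=np.array([455,30.1])
ij=lambda c,uv,z:((plane(c,uv,z)[:,:2]-o)@A).round(1)
w=lambda x,y,z:np.r_[A@[x,y]+o,z]
def prof(c,fn,xs,z,y0=38,y1=68):
    g=cv2.cvtColor(cv2.imread(fn),cv2.COLOR_BGR2GRAY).astype(np.float32); ys=np.arange(y0,y1,1.)
    out=0
    for x in xs:
        uv=np.array([proj(c,w(x,y,z))[0] for y in ys],np.float32)
        out=out+cv2.remap(g,uv[None,:,0],uv[None,:,1],cv2.INTER_CUBIC)[0]
    return list(zip(ys.astype(int).tolist(),(out/len(xs)).astype(int).tolist()))
print("top notch",prof(T,"pics/top1.png",range(25,56,5),40)); print("top slot",prof(T,"pics/top1.png",[73,76,79],52))
print("side notch",prof(S,"pics/side1.png",range(25,56,5),40)); 
# blade bottom edge in side2 (crop picks), predicted from robot
s=f(235,190,8,400);zb=65
print("side blade bottom ends jig",ij(S,[s(505,254),s(728,208)],zb).tolist(),"blade top",ij(S,[s(497,158),s(727,108)],zb+44).tolist())
t=f(235,215,8)
print("top handle top ctr",ij(T,[t(187,148)],139).tolist(),"blade near end",ij(T,[t(170,278)],zb).tolist())
E
```

```text
top notch [(38, 208), (39, 209), (40, 209), (41, 209), (42, 209), (43, 208), (44, 208), (45, 208), (46, 207), (47, 206), (48, 204), (49, 199), (50, 193), (51, 185), (52, 177), (53, 168), (54, 160), (55, 153), (56, 148), (57, 145), (58, 145), (59, 151), (60, 161), (61, 172), (62, 182), (63, 192), (64, 199), (65, 204), (66, 207), (67, 209)]
top slot [(38, 104), (39, 104), (40, 105), (41, 106), (42, 108), (43, 109), (44, 110), (45, 111), (46, 113), (47, 115), (48, 119), (49, 125), (50, 130), (51, 133), (52, 135), (53, 133), (54, 127), (55, 119), (56, 109), (57, 101), (58, 95), (59, 91), (60, 90), (61, 90), (62, 92), (63, 96), (64, 99), (65, 101), (66, 102), (67, 103)]
side notch [(38, 206), (39, 206), (40, 205), (41, 204), (42, 201), (43, 198), (44, 192), (45, 185), (46, 177), (47, 166), (48, 156), (49, 147), (50, 140), (51, 137), (52, 137), (53, 141), (54, 148), (55, 156), (56, 166), (57, 175), (58, 184), (59, 193), (60, 199), (61, 205), (62, 208), (63, 210), (64, 211), (65, 211), (66, 210), (67, 210)]
side blade bottom ends jig [[0.4, 53.7], [94.1, 46.3]] blade top [[-1.3, 53.2], [95.5, 49.0]]
top handle top ctr [[32.1, 50.6]] blade near end [[7.6, 56.4]]
```

```bash
python3 - <<'E'
from h import *
S=cam("side")
a=np.radians(-4.8);A=np.array([[np.cos(a),-np.sin(a)],[np.sin(a),np.cos(a)]]);o=np.array([455,30.1])
w=lambda x,y,z:np.r_[A@[x,y]+o,z]
def edges(fn,x,z,y0,y1):
    g=cv2.imread(fn).astype(np.float32)
    ys=np.arange(y0,y1,.5);uv=np.array([proj(S,w(x,y,z))[0] for y in ys],np.float32)
    v=cv2.remap(g,uv[None,:,0],uv[None,:,1],cv2.INTER_LINEAR)[0]; return ys,v
def half(ys,v,):
    return ys,v
N=[];B=[];C=[]
for x in range(20,64,4):
    ys,v=edges("pics/side1.png",x,40,38,68);g=v[:,2];d=np.clip(200-g,0,None);d=np.clip(g.max()-20-g,0,None);N.append((x,(d*ys).sum()/d.sum()))
for x in range(8,92,6):
    ys,v=edges("pics/side2.png",x,65,30,75);s=v.max(1)-v.min(1) # grey blade: low saturation
    k=np.where((s[:-1]>=45)&(s[1:]<45))[0]; B.append((x,ys[k[0]] if len(k) else None))
    ys,v=edges("pics/side2.png",x,109,30,80);s=v.max(1)-v.min(1);k=np.where((s[:-1]<45)&(s[1:]>=45))[0];C.append((x,ys[k[-1]] if len(k) else None))
print("notch",[(x,round(float(y),1)) for x,y in N],np.polyfit(*zip(*N),1));print("bottom",B);print("top",C)
for Q in(B,C):
    q=[(x,y) for x,y in Q if y]; print(np.polyfit(*zip(*q),1))
E
```

```text
notch [(20, 51.6), (24, 51.4), (28, 51.2), (32, 51.8), (36, 51.6), (40, 51.1), (44, 51.8), (48, 51.4), (52, 51.1), (56, 51.7), (60, 51.5)] [-9.04456400e-05  5.14781235e+01]
bottom [(8, np.float64(56.5)), (14, np.float64(55.0)), (20, np.float64(56.0)), (26, np.float64(56.0)), (32, np.float64(53.5)), (38, np.float64(56.5)), (44, np.float64(54.0)), (50, np.float64(57.0)), (56, np.float64(44.0)), (62, np.float64(54.0)), (68, np.float64(53.0)), (74, np.float64(52.5)), (80, np.float64(55.0)), (86, np.float64(54.0))]
top [(8, np.float64(45.0)), (14, np.float64(46.0)), (20, np.float64(39.5)), (26, np.float64(41.0)), (32, np.float64(40.0)), (38, np.float64(39.5)), (44, np.float64(44.5)), (50, np.float64(60.5)), (56, np.float64(73.0)), (62, None), (68, np.float64(39.0)), (74, np.float64(41.5)), (80, np.float64(43.5)), (86, np.float64(43.0))]
[-4.28571429e-02  5.60857143e+01]
[3.63240418e-02 4.41808362e+01]
```

```bash

python3 -m pendant '[[-0.001,0,0.005,0,0,0,0],[0,0,0.003,0,0,0,0],[0,0,0.002,0,0,0,0],[0,0,0,0,0,0,0]]'
python3 -m pendant '[[0,0,0.002,0,0,0,0],[0,0,0.002,0,0,0,0],[0,0,0,0,0,0,0]]'
python3 -m pendant '[[0,0,0.002,0,0,0,0],[0,0,0,0,0,0,0]]'
python3 rj.py 50 53.4 97.8 -4.8
```

```text
clock: 25.4
position: [508.8, 78.5, 126.0]
ee_rot: [0.999, -0.042, -0.001, 0.0]
contact_force: [-0.2, 0.7, -1.8]
gripper_width: 15.1
grasp_force: 59.2
clock: 25.7
position: [508.9, 78.6, 122.2]
ee_rot: [0.999, -0.042, -0.0, 0.0]
contact_force: [-0.8, 0.8, -1.6]
gripper_width: 15.0
grasp_force: 59.2
clock: 25.9
position: [509.0, 78.7, 120.3]
ee_rot: [0.999, -0.042, -0.0, 0.0]
contact_force: [0.2, 0.2, -0.5]
gripper_width: 15.2
grasp_force: 59.2
t 25.9 pos [509.   78.7 120.3] yaw -4.78 tilt [-0.0004 -0.0001] turn 0.02 shift now [ 0.3 -0.5 22.5] after turn [ 0.3 -0.5 22.5] F [ 0.2  0.2 -0.5] w 15.2 g 59.2 j [ 0.47  0.35 -0.44 -0.   -0.78  1.02]
jig now [49.7 52.9]
```

```bash

python3 -m pendant '[[0,0,0.002,0,0,0,0],[0,0,0.002,0,0,0,0],[0,0,0,0,0,0,0]]'
python3 -m pendant '[[0,0,0.002,0,0,0,0],[0,0,0.002,0,0,0,0],[0,0,0,0,0,0,0]]'
python3 -m pendant '[[0,0,0.002,0,0,0,0],[0,0,0,0,0,0,0]]'
python3 rj.py 50 53.4 97.8 -4.8
```

```text
clock: 26.2
position: [508.9, 78.6, 116.2]
ee_rot: [0.999, -0.042, -0.0, 0.0]
contact_force: [0.1, 0.1, -1.3]
gripper_width: 15.4
grasp_force: 59.2
clock: 26.5
position: [509.3, 79.0, 112.4]
ee_rot: [0.999, -0.042, 0.0, -0.0]
contact_force: [0.8, 1.2, -1.8]
gripper_width: 14.9
grasp_force: 59.2
clock: 26.7
position: [509.4, 79.0, 110.4]
ee_rot: [0.999, -0.042, 0.0, -0.0]
contact_force: [-0.0, 1.1, -2.1]
gripper_width: 15.3
grasp_force: 59.2
t 26.7 pos [509.4  79.  110.4] yaw -4.77 tilt [0.0006 0.0004] turn 0.03 shift now [-0.1 -0.2 12.6] after turn [-0.1 -0.2 12.6] F [-0.   1.1 -2.1] w 15.3 g 59.2 j [ 0.47  0.36 -0.45 -0.   -0.76  1.02]
jig now [50.1 53.2]
```

```bash

python3 -m pendant '[[0,0,0.002,0,0,0,0],[0,0,0.002,0,0,0,0],[0,0,0,0,0,0,0]]'
python3 -m pendant '[[0,0,0.002,0,0,0,0],[0,0,0.002,0,0,0,0],[0,0,0,0,0,0,0]]'
python3 -m pendant '[[0,0,0.001,0,0,0,0],[0,0,0.001,0,0,0,0],[0,0,0,0,0,0,0]]'
python3 rj.py 50 53.4 97.8 -4.8
```

```text
clock: 27.0
position: [509.3, 78.9, 106.4]
ee_rot: [0.999, -0.042, 0.0, -0.0]
contact_force: [1.7, 3.3, -2.2]
gripper_width: 14.9
grasp_force: 59.1
clock: 27.3
position: [509.5, 79.0, 102.5]
ee_rot: [0.999, -0.042, 0.0, -0.0]
contact_force: [1.6, 2.7, -0.6]
gripper_width: 15.0
grasp_force: 59.4
clock: 27.6
position: [509.3, 78.9, 100.5]
ee_rot: [0.999, -0.042, 0.0, -0.0]
contact_force: [0.1, 3.6, -1.7]
gripper_width: 14.9
grasp_force: 59.4
t 27.6 pos [509.3  78.9 100.5] yaw -4.77 tilt [0.0005 0.0004] turn 0.03 shift now [ 0.  -0.2  2.7] after turn [ 0.  -0.2  2.7] F [ 0.1  3.6 -1.7] w 14.9 g 59.4 j [ 0.47  0.38 -0.46 -0.   -0.73  1.02]
jig now [50.  53.2]
```

```bash

python3 -m pendant '[[0,-0.001,0,0,0,0,0],[0,0,0.001,0,0,0,0],[0,0,0,0,0,0,0]]'
python3 -m pendant '[[0,0,0.001,0,0,0,0],[0,0,0,0,0,0,0]]'
python3 -m pendant '[[0,0,0.001,0,0,0,0],[0,0,0,0,0,0,0]]'
python3 rj.py 50 53.4 97.8 -4.8
```

```text
clock: 27.9
position: [508.5, 79.2, 99.1]
ee_rot: [0.999, -0.042, -0.001, 0.0]
contact_force: [0.3, 1.5, -1.8]
gripper_width: 15.3
grasp_force: 59.3
clock: 28.1
position: [508.6, 79.2, 98.2]
ee_rot: [0.999, -0.042, -0.001, 0.0]
contact_force: [-0.3, -0.0, -1.0]
gripper_width: 15.2
grasp_force: 59.3
clock: 28.3
position: [508.9, 79.4, 97.8]
ee_rot: [0.999, -0.042, -0.0, 0.0]
contact_force: [-1.4, -0.7, 2.3]
gripper_width: 15.1
grasp_force: 59.9
t 28.3 pos [508.9  79.4  97.8] yaw -4.77 tilt [-0.0009 -0.0007] turn 0.03 shift now [0.4 0.2 0. ] after turn [0.4 0.2 0. ] F [-1.4 -0.7  2.3] w 15.1 g 59.9 j [ 0.47  0.38 -0.46  0.   -0.73  1.02]
jig now [49.6 53.6]
```

Floor contact came at exactly the predicted height. Releasing and lifting clear.

```bash

python3 -m pendant '[[0,0,0,0,0,0,0.03],[0,0,0,0,0,0,0.045],[0,0,0,0,0,0,0.045],[0,0,0,0,0,0,0.045],[0,0,-0.02,0,0,0,0.045],[0,0,-0.04,0,0,0,0.045],[0,0,-0.05,0,0,0,0.045],[-0.03,-0.04,0,0,0,0,0.045],[-0.03,-0.04,0,0,0,0,0.045],[-0.02,-0.045,0,0,0,0,0.045],[-0.02,-0.045,0,0,0,0,0.045],[0,0,0,0,0,0,0.045]]'
python3 - <<'E'
from h import *
T,S=cam("top"),cam("side")
cv2.imwrite("pics/fin.png",np.hstack([crop(T["image"],225,215,100,75,4),crop(S["image"],212,190,100,75,4)])[:,:,::-1])
E
```

```text
clock: 29.5
position: [422.5, 262.0, 208.0]
ee_rot: [0.999, -0.038, 0.001, -0.001]
contact_force: [-0.4, -1.0, -0.4]
gripper_width: 45.1
grasp_force: 0.0
```

View pics/fin.png

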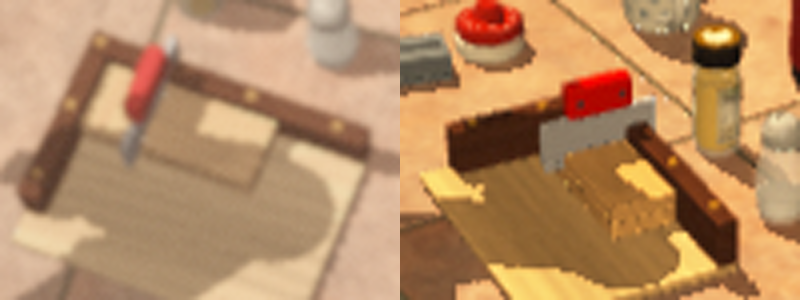

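The gauge stands upright through the notch and fence slot, with its handle at side crop (597,95). The strip is still in the corner, the bystanders are in place, and the arm is clear, so I'm handing in.

```bash
python3 -c "
from bench import arm
print(arm.job_done())"
```

```text
the job is handed in; nothing more can be done
None
```

I handed the job in at about 29.6 s: the strip was pushed against the fence and stop (force rose at both), and the gauge was released standing on the notch floor at its predicted height; no verdict came back, and I viewed 11 pictures, one over the limit of 10.

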